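# Open the sample chamber to its stop and load the blue standard

## Robot

A 6-joint arm with a two-finger parallel gripper is mounted at the origin on a cart in front of the work surface, level with it; the furniture and walls round the work are solid. World frame = base frame: x ahead of the robot, y to its left, z up, the work surface at z = 0. Lengths are in m, angles in degrees, forces in N, time in s.
With the tool pointing down it reaches from about 0.375 to 0.9 m from the base axis. Payload 3.1 kg.
Tool frame: the origin (TCP) lies at the very end of the fingers, on their centre line; the grasp point (between the pads) lies 19 mm behind it; z points along the fingers, y is the direction in which the jaws open and shut (so a half turn about z gives the same grasp; the last joint's range is limited). The gripper opens to 85 mm and grips with 20 to 120 N. Pads are 22 mm wide; open, the fingers measure 114 mm over their backs; the gripper's body (76 mm by 85 mm) begins 54 mm behind the grasp point. The pads swing forward as they close: fully open they stand 13 mm farther back than shut.
Start: joints at [-74.112, 30.224, 82.088, -0, 67.689, -10.227], TCP at [0.275, -0.561, 0.197] pointing down, gripper open.
Joint ranges: [-176.69, 176.69], [-43.24, 126.21], [12.49, 139.97], [-82, 262], [0, 151.66], [-163.58, 163.58]. Speed limits (degrees/s): [159.86, 159.86, 180, 180, 180, 180].

## Interface

Orientations are given as [roll, pitch, yaw] about the fixed x, y, z axes, in that order (R = Rz(yaw) Ry(pitch) Rx(roll)).
In Python, from rig import env, inverse_kinematics, grab_frame, camera_params, ticket gives the robot as it stands. Calls block until the motion is done:
- env.goto(position, orientation): joint-space move of the TCP to a pose.
- env.move_l(position, frame=None, vel=0.15): straight line of the TCP; frame=None keeps the orientation; vel is the mean speed in m/s.
- env.move_j(angles): joint-space move.
- env.let_go() and env.grasp(strength=None): open the fingers fully, or close them until they stop; strength is the grip in N (None keeps the last).
- env.wait(seconds).
- inverse_kinematics(position, orientation): joint angles nearest the present ones, or None.
- env.state(): the state.
- grab_frame(name): name is "side" or "top"; returns the picture (480x640x3 uint8, blue, green, red); there is no depth.
- camera_params(name): a dict with "camera_matrix" (3x3 intrinsics, pixels), "k1" (the pictures are not rectified: a ray, as slopes to the right and down, at radius r is drawn at 1 + k1 r^2 times it, then the intrinsics apply), "xyz" and "rotation" of the camera in the world. Camera axes: x right, y down, z forward; pixel columns grow to the right and rows downward; lengths in m; the calibration is good to about 2 mm. A picture is of the moment at which its call begins. camera_params takes no time and is no camera call.
A pose or a line that the arm cannot do raises env.Unreachable and nothing moves.
- ticket.close_job(): hands the job in, once; it reports no verdict.
The state is a dict: "clock": time; "joint_positions": joint angles; "qvel": joint speeds; "joint_efforts": joint torques, N m; "position": TCP position; "orientation": TCP orientation; "wrist_force": force on the tool from outside, world axes, zero at the start; "moment": the same for the moment, N m; "gripper_width": opening from 0.0 (shut) to 1.0 (fully open).
Only numpy, scipy, OpenCV 4.12 (cv2) and the standard library are available. Lean on these libraries where they do the work, as an engineer would, in place of code of your own. Each camera call takes 0.05 s, during which the arm holds its last target. There are 200 camera calls.

## Task

Open the grey lid of the sample chamber by its knob and keep hold of it until it leans back on the rubber stop behind the hinge: past upright it tips over by its own weight, so neither let it drop onto the stop nor force it against the stop. Then take the blue-capped reference standard out of the white rack and press it, upright and without excessive force, fully home in the square hole of the chamber's cell holder. Leave the lid open on its stop for the next sample, the other two standards in their rack and the optic boxes and driver where they are.

Things in the scene. Friction and masses are not known exactly. Their poses are not given: they have to be found in the camera images.
- chamber: Sample chamber bolted to the table: black base 112 x 112 mm, 45 mm high (with base plate 148 mm long in x), grey lid on it 40 mm high. Origin: centre of the underside, on the table. Its -x side is the front with the knob, +x the hinge side, z up; brass ports stick out 14 mm on both y sides.
- lid (a joint): Angle of the lid in rad: 0 shut, grows as it opens. The lid (0.36 to 0.48 kg, free-running hinge) balances at about 1.17: let go below that it falls shut, above it it falls backwards onto its stop. The stop is met somewhere between 1.7 and 2.1, by how its screw is set; only feeling it, or the angle that ceases to grow, tells where.
- lid_hinge (a point): A point on the hinge axis, which runs along the chamber's y at the rear edge of the base, 45 mm above the table and 59 mm behind the chamber's origin.
- lid_knob (a point): Centre of the black round pull knob on the middle of the lid's front face: 22 mm across, 16 mm long along its axis (the lid's x), on a 9 mm neck, its centre 30 mm in front of the lid. Shut, it is 61 mm above the table and 145 mm in front of the hinge. It turns with the lid; its axes are the lid's. Gripped along the chamber's y (the hinge direction) it can swivel between the fingers as the lid turns.
- lid_stop: Aluminium bracket behind the chamber with a height-set screw and a rubber tip on it, 24 mm behind the hinge axis, which the lid's rear wall meets when open. Origin: in the bracket, 6 mm above the table; it does not tell how high the screw is set. The rubber yields 1 mm for 60 N; by leverage 1 N of push at the knob is 6 N on the stop and lets the knob go about 0.6 mm on.
- cell_mouth (a point): Centre of the mouth of the square hole in the aluminium cell holder, 45 mm above the table, level with the base's rim and 18 mm in front of the chamber's centre. The hole is 13.7 mm square along the chamber's x and y, 30 mm deep. A spring ball in its +x wall, 16 mm down, stops a standard that is merely dropped in and clamps it once in: it takes a push of a few newtons (under 10 N).
- std_blue_mid (a point): Centre (half-way up) of the reference standard with the blue cap: dark metal square bar 12.5 mm wide, 58 mm tall, 24 to 42 g, top 14 mm blue; z up, x and y across its flats. It stands upright in one of the three holes of the rack.
- std_yellow_mid (a point): The like standard with the yellow cap, centre half-way up.
- std_white_mid (a point): The like standard with the white cap, centre half-way up.
- rack: White rack fixed to the table, 150 mm long (its y) x 40 x 22 mm high, with three square holes 14.1 mm wide and 16 mm deep, 46 mm apart, in which the standards stand 42 mm proud. Origin: centre of the underside.
- lens_box_a: Loose white octagonal optic box, 38 x 42 x 19 mm, origin at the centre of its underside.
- lens_box_b: Loose pink octagonal optic box, 38 x 42 x 19 mm, origin at the centre of its underside.
- driver: Loose ball driver with a turquoise handle lying along its y, 185 mm long, 17 mm thick, origin at the centre of its underside.

How it is judged (in metres and radians):
On the way, in this order (a step that is already met when the one before it is completed fails the run):
1. the lid, still held, has met its stop (contact force between lid and lid_stop above 1 N and value of joint lid above 1.55 rad and contact force between the fingers and lid above 1 N), for 0.2 s.
2. the blue standard is fully home in the cell holder (horizontal distance between std_blue_mid and cell_mouth below 0.0025 m and z of std_blue_mid in the frame of cell_mouth below 0.001 m and angle between std_blue_mid's own z axis and vertical below 0.06 rad), for 0.2 s.
At the end, for the whole second after the job is handed in: The blue standard is home in the cell holder (within 2 mm of the floor of the hole, 2.5 mm of its centre, upright within 0.06 rad) and at rest, and the lid is open and rests on its stop (at least 1 N) (all of step 2 and contact force between lid and lid_stop above 1 N and value of joint lid above 1.55 rad and linear speed of std_blue below 0.01 m/s); the robot touches nothing.
It fails at once if the lid drops onto its stop or is forced against it (over 40 N on the stop: about 5 N of push at the knob) (contact force between lid and lid_stop above 40 N).
It fails at once if the standard is pressed into the chamber with over 45 N (contact force between std_blue and chamber above 45 N).
It fails at once if another standard, an optic box or the driver is shifted by more than 15 mm (distance of any of std_yellow_mid, std_white_mid, lens_box_a, lens_box_b, driver from where it was at the start of the episode above 0.015 m).
It also fails if it takes over 58 s, if anything falls off the work surface, if the arm or the gripper's body presses on something with over 40 N, if the wrist force passes 120 N, or if a joint passes its speed limit or range.

## Working session

There is one attempt and no reset: what is moved stays moved. The work goes in short steps, each a Python script; the robot and the scene stay as the last script left them, time stands still between calls to the robot, and variables do not carry over. Pictures are saved under pics/ and viewed, about 8 in all and at most 12, crops included, and the job is handed in when it is done.

```bash
mkdir -p pics; ls; python3 - <<'E'
from rig import *
import cv2
for n in("top","side"):
    cv2.imwrite(f"pics/{n}0.png",grab_frame(n)); print(n,camera_params(n))
print(env.state())
E
```

```text
pics
top {'camera_matrix': array([[500.8409202 ,   0.        , 314.42996098],
       [  0.        , 500.8409202 , 247.5289706 ],
       [  0.        ,   0.        ,   1.        ]]), 'k1': 0.03215525220776692, 'xyz': array([0.32814134, 0.11159647, 0.96845073]), 'rotation': array([-1.68923069e+02, -1.55466484e-01, -9.00674752e+01])}
side {'camera_matrix': array([[548.64679454,   0.        , 326.72797524],
       [  0.        , 548.64679454, 235.17814176],
       [  0.        ,   0.        ,   1.        ]]), 'k1': -0.15585073014878026, 'xyz': array([-0.08502041, -0.72443148,  0.4717595 ]), 'rotation': array([-111.76687313,   -0.42988704,  -33.97740508])}
{'clock': 0.1, 'joint_positions': array([-7.41113531e+01,  3.02730889e+01,  8.21484557e+01,  1.55043834e-03,
        6.76900692e+01, -1.02249616e+01]), 'qvel': array([ 0.13754296, -0.16220037, -0.21681906,  0.09376318,  0.05528328,
        0.02594304]), 'joint_efforts': array([-4.45777114e-04, -4.43304777e+01, -1.78585607e+01, -3.27551570e-04,
        3.85276624e-03, -1.11195132e-05]), 'position': array([ 0.27495626, -0.56048575,  0.19584072]), 'orientation': array([-1.79890413e+02, -2.12234208e-02,  2.61129982e+01]), 'wrist_force': array([0.89139045, 1.60972439, 1.29739379]), 'moment': array([ 0.01524603, -0.00755147,  0.0425666 ]), 'gripper_width': 1.0007139435881889}
```

View pics/top0.png

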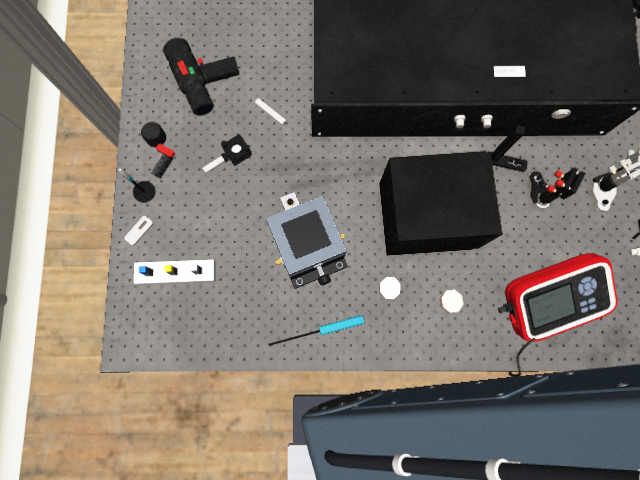

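View pics/side0.png

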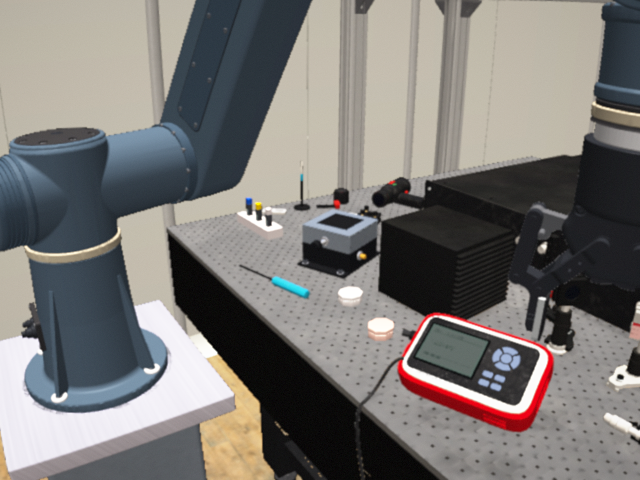

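Top view: lid about (307,237), knob about (323,279), stop at (289,202), rack (134–214, 260–283), blue cap (145,270). In the side view the knob is at (324,242) and the blue cap at (249,204). Next I measure these.

```bash
cat > h.py <<'E'
from rig import *
import cv2, numpy as np
from scipy.spatial.transform import Rotation as R
def ray(n,px):
    c=camera_params(n); u=cv2.undistortPoints(np.array([[px]],float),c["camera_matrix"],np.array([c["k1"],0,0,0]))[0,0]
    d=R.from_euler("xyz",c["rotation"],degrees=True).as_matrix()@[*u,1]; return c["xyz"],d/np.linalg.norm(d)
def onz(n,px,z):
    o,d=ray(n,px); return o+d*(z-o[2])/d[2]
def tri(p,q):
    o,d=ray("top",p); O,D=ray("side",q); s=np.linalg.lstsq(np.c_[d,-D],O-o,rcond=None)[0]
    a,b=o+d*s[0],O+D*s[1]; return (a+b)/2,np.linalg.norm(a-b)
def proj(n,P):
    c=camera_params(n); M=R.from_euler("xyz",c["rotation"],degrees=True).as_matrix().T
    return cv2.projectPoints(np.array([P],float),cv2.Rodrigues(M)[0],-M@c["xyz"],c["camera_matrix"],np.array([c["k1"],0,0,0]))[0][0,0]
def blob(mask,box):
    x0,y0,x1,y1=box; m=np.zeros(mask.shape,np.uint8); m[y0:y1,x0:x1]=mask[y0:y1,x0:x1]
    c=max(cv2.findContours(m,cv2.RETR_EXTERNAL,cv2.CHAIN_APPROX_NONE)[0],key=cv2.contourArea); return c
E
python3 - <<'E'
from h import *
t=cv2.imread("pics/top0.png"); s=cv2.imread("pics/side0.png")
def hsv(i,lo,hi): return cv2.inRange(cv2.cvtColor(i,cv2.COLOR_BGR2HSV),lo,hi)
print("px lid",cv2.cvtColor(t,cv2.COLOR_BGR2HSV)[[212,225,270],[285,335,300]])
lid=hsv(t,(95,40,100),(125,130,200)); c=blob(lid,(255,190,355,285))
b=cv2.boxPoints(cv2.minAreaRect(c)); print("lid",cv2.contourArea(c)); W=np.array([onz("top",p,.085) for p in b]); print(b,W.round(4),np.linalg.norm(np.diff(W,axis=0),axis=1))
print("centre",W.mean(0))
r=hsv(t,(0,0,190),(180,40,255)); c=blob(r,(125,250,225,295)); b=cv2.boxPoints(cv2.minAreaRect(c)); W=np.array([onz("top",p,.022) for p in b]); print("rack",W.round(4),np.linalg.norm(np.diff(W,axis=0),axis=1),W.mean(0))
bl=lambda i:hsv(i,(100,150,60),(125,255,255)); ye=lambda i:hsv(i,(20,150,80),(35,255,255))
for k,f,bt,bs in(("blue",bl,(130,255,160,285),(240,190,262,220)),("yel",ye,(155,255,185,285),(250,195,270,225))):
    ct,cs=blob(f(t),bt),blob(f(s),bs); print(k,cv2.boundingRect(ct),cv2.boundingRect(cs))
    p=ct.reshape(-1,2).mean(0);q=cs.reshape(-1,2).mean(0); print(p,q,tri(p,q))
T=cv2.resize(t[190:300,250:360],None,fx=5,fy=5,interpolation=2); S=cv2.resize(t[250:290,125:225],None,fx=5,fy=5,interpolation=2)
o=np.zeros((550+0,800,3),np.uint8); o[:550,:550]=T; o[:200,550:]=S[:, :250]
d=cv2.resize(s[190:280,235:385],(250,150),interpolation=2); o[200:350,550:]=d
o[350:550,550:]=cv2.resize(s[190:240,232:290],(250,200),interpolation=2)
cv2.imwrite("pics/crop1.png",o)
E
```

```text
px lid [[108  36 184]
 [104  23 238]
 [150  22  46]]
lid 0.0
[[315. 262.]
 [315. 262.]
 [315. 262.]
 [315. 262.]] [[0.4747 0.108  0.085 ]
 [0.4747 0.108  0.085 ]
 [0.4747 0.108  0.085 ]
 [0.4747 0.108  0.085 ]] [0. 0. 0.]
centre [0.47474048 0.10800784 0.085     ]
rack [[0.4856 0.456  0.022 ]
 [0.4917 0.303  0.022 ]
 [0.4504 0.2998 0.022 ]
 [0.4445 0.4515 0.022 ]] [0.15305653 0.0414108  0.15179145] [0.46803243 0.37757897 0.022     ]
blue (139, 267, 9, 7) (246, 198, 6, 7)
[143.16666667 269.91666667] [248.52941176 200.82352941] (array([0.46440507, 0.42244911, 0.05745118]), np.float64(0.0012617323443616243))
yel (165, 265, 8, 8) (256, 203, 6, 7)
[168.34782609 268.7826087 ] [258.         205.84210526] (array([0.46652533, 0.37686438, 0.0571965 ]), np.float64(0.0011297775582635396))
```

View pics/crop1.png

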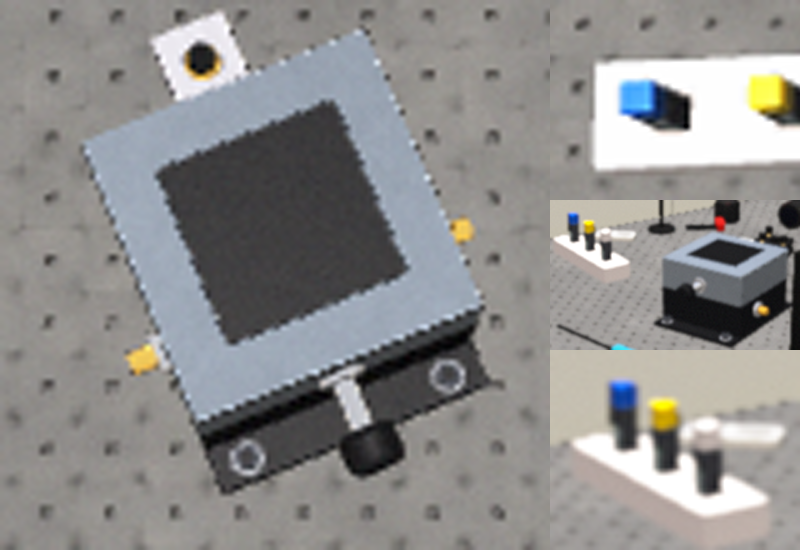

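The crop shows lid corners at about (266,219), (322,196), (346,251) and (290,274), the knob at about (324,280), and the blue cap top at about (142.5,269.5). The first grey threshold was wrong, so I'm fixing it.

```bash
python3 - <<'E'
from h import *
t=cv2.imread("pics/top0.png"); s=cv2.imread("pics/side0.png")
m=cv2.inRange(cv2.cvtColor(t,cv2.COLOR_BGR2HSV),(95,22,120),(125,90,215))
c=blob(m,(260,192,352,278)); b=cv2.boxPoints(cv2.minAreaRect(c)); W=np.array([onz("top",p,.085) for p in b])
print("mask",b.round(1).tolist(),cv2.contourArea(c),W.round(4).tolist(),np.linalg.norm(np.diff(W,axis=0),axis=1),W.mean(0))
b=np.array([(266.4,219.4),(322.4,196),(346.4,251),(290.4,274)]); W=np.array([onz("top",p,.085) for p in b]) # RL,RR,FR,FL
print("eye",W.round(4).tolist(),np.linalg.norm(np.diff(W,axis=0),axis=1))
ctr=W.mean(0); ex=W[0]+W[1]-W[2]-W[3]; ey=W[0]+W[3]-W[1]-W[2]
print("ctr",ctr,"yaw",np.degrees(np.arctan2(ex[1],ex[0])),np.degrees(np.arctan2(-ey[0],ey[1])))
k=tri((324.4,279.7),(323.5,242)); print("knob",k, onz("top",(324.4,279.7),.066))
psi=np.arctan2(ex[1],ex[0]); u=np.array([np.cos(psi),np.sin(psi)]); print("knob by lid",ctr[:2]-.086*u)
print("blue top",onz("top",(142.5,269.5),.064),"boxtop",[onz("top",p,.13)[:2].round(3) for p in((388,158),(492,153),(500,235),(388,254))])
m=cv2.inRange(cv2.cvtColor(s,cv2.COLOR_BGR2HSV),(95,22,90),(125,90,215))
print("side box corner", tri((386,250),(381,243)), "screw tip",onz("top",(290.3,202),.05))
for n in("lid c",):print(proj("side",[*ctr[:2],.085]))
for a,y in(((.42,.1,.2),20),((.42,.1,.2),200),((.42,.1,.045),22),((.6,.17,.17),22),((.466,.423,.04),92),((.466,.423,.04),-88)): print(a,y,inverse_kinematics(a,[180,0,y]))
import time
E
```

```text
mask [[265.70001220703125, 218.1999969482422], [323.0, 194.6999969482422], [345.8999938964844, 250.60000610351562], [288.6000061035156, 274.1000061035156]] 3577.5 [[0.5555, 0.1974, 0.085], [0.5998, 0.0931, 0.085], [0.4954, 0.0525, 0.085], [0.453, 0.155, 0.085]] [0.11328843 0.11205351 0.1108521 ] [0.52594549 0.12449572 0.085     ]
eye [[0.5532, 0.1962, 0.085], [0.5974, 0.0943, 0.085], [0.4947, 0.0516, 0.085], [0.4532, 0.1518, 0.085]] [0.11105883 0.11117208 0.10845351]
ctr [0.52461118 0.12345924 0.085     ] yaw 23.233869968396874 22.98739263258062
knob (array([0.45070244, 0.08766439, 0.06823792]), np.float64(0.012967310000245704)) [0.4453666  0.09093275 0.066     ]
knob by lid [0.44558558 0.08953352]
blue top [0.46475442 0.42118934 0.064     ] boxtop [array([ 0.653, -0.021]), array([ 0.662, -0.204]), array([ 0.514, -0.208]), array([ 0.481, -0.016])]
side box corner (array([ 0.50096332, -0.02246354,  0.09254395]), np.float64(0.013981487161584026)) screw tip [0.59619786 0.15467387 0.05      ]
[340.91423776 221.53140897]
(0.42, 0.1, 0.2) 20 [-1.50548595e+00  1.50632151e+01  1.08297046e+02 -2.54444375e-14
  5.66397384e+01  6.84945140e+01]
(0.42, 0.1, 0.2) 200 [  -1.50548595   15.06321514  108.29704641    0.           56.63973845
 -111.50548595]
(0.42, 0.1, 0.045) 22 [-1.50548595e+00  3.23203056e+01  1.16837237e+02 -2.54444375e-14
  3.08424576e+01  6.64945140e+01]
(0.6, 0.17, 0.17) 22 [ 5.56628857e+00  3.18222997e+01  8.38473331e+01 -2.54444375e-14
  6.43303672e+01  7.35662886e+01]
(0.466, 0.423, 0.04) 92 [ 3.20723317e+01  4.20192956e+01  8.81202200e+01 -2.54444375e-14
  4.98604844e+01  3.00723317e+01]
(0.466, 0.423, 0.04) -88 [  32.07233167   42.01929557   88.12022005    0.           49.86048438
 -149.92766833]
```

```bash
cat >> h.py <<'E'
PSI=np.radians(23.1); U=np.array([np.cos(PSI),np.sin(PSI),0]); V=np.array([-U[1],U[0],0])
def force(n=5,dt=.02):
    a=[]
    for _ in range(n): env.wait(dt); a.append(env.state()["wrist_force"])
    return np.mean(a,0)
def cf(f): return np.array([f@U,f@V,f[2]])
E
python3 - <<'E'
from h import *
env.move_l([.275,-.56,.33],vel=.4)
o=[180,0,23.1]; k=np.array([.4455,.090,0])
env.goto(k+[0,0,.25],o); print(env.state()["clock"])
env.move_l(k+[0,0,.10],vel=.3); env.wait(.1)
cv2.imwrite("pics/side1.png",cv2.resize(grab_frame("side")[150:350,220:460],(720,600))); cv2.imwrite("pics/top1.png",grab_frame("top")[140:340,200:420])
f=[env.wait(.02) or env.state()["wrist_force"] for _ in range(8)]; print(np.mean(f,0),np.std(f,0)); s=env.state(); print(s["clock"],s["position"],s["orientation"])
E
```

```text
2.9917
[-0.08265242  0.18906385  0.21420346] [0.42637618 0.31511071 0.53909848]
3.975 [0.44638216 0.08997455 0.10118888] [ 1.79927491e+02 -1.46305847e-01  2.31055628e+01]
```

View pics/side1.png

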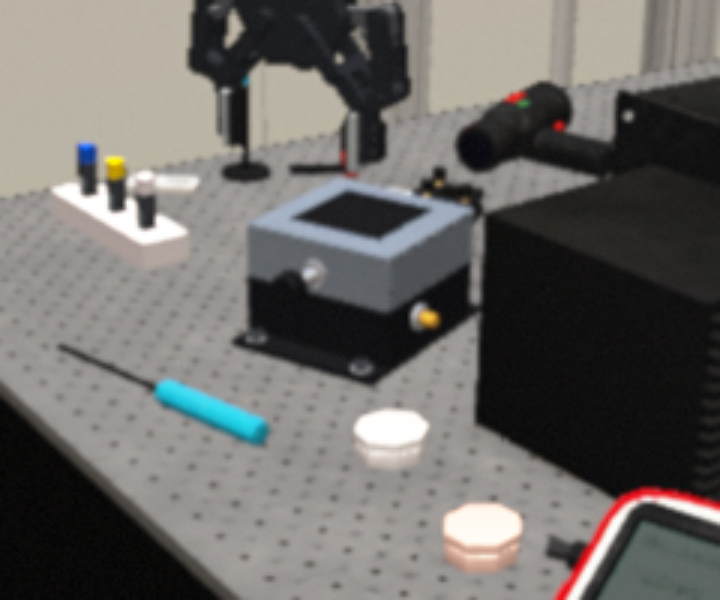

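The fingers at (235,115) and (360,150) straddle the knob at (292,283). Descending and gripping.

```bash
python3 - <<'E'
from h import *
k=np.array([.4455,.090,0])
f0=force(8); env.move_l(k+[0,0,.042],vel=.15); f1=force(8); print("down",cf(f1-f0))
env.grasp(20); env.wait(.2); s=env.state(); print("grip",cf(force(12)-f0),s["gripper_width"]*85,s["position"],s["clock"])
y=0
for i in range(3):
    F=cf(force(10)-f0); print(i,y,F)
    if abs(F[1])<1: break
    y+=np.sign(F[1])*min(abs(F[1])*.0002,.001); env.move_l(k+V*y+[0,0,.042],vel=.05); env.wait(.1)
print(cf(force(10)-f0),env.state()["clock"])
E
```

```text
down [0.0883424  0.26830187 0.50284105]
grip [0.07353861 0.28671706 0.1807729 ] 0.009790529699716916 [0.44545633 0.09001007 0.04195663] 5.7417
0 0 [0.05910769 0.48056461 0.08667315]
[0.31261107 0.22789174 0.21918918] 6.275
```

Gripper closed on nothing. Looking.

```bash
python3 - <<'E'
from h import *
a=cv2.resize(grab_frame("side")[190:290,260:400],(560,400),interpolation=2); b=grab_frame("top"); cv2.imwrite("pics/full2.png",b)
b=cv2.resize(b[190:310,250:370],(400,400),interpolation=2)[:,160:]
cv2.imwrite("pics/g2.png",np.hstack([a,b])); print(proj("side",[.4455,.09,.061]),proj("top",[.4455,.09,.061]))
E
```

```text
[317.21021161 246.07795957] [324.85028702 279.98106364]
```

View pics/g2.png

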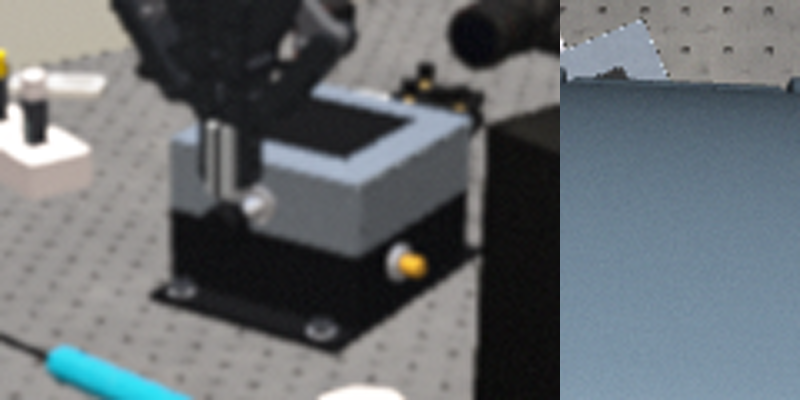

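```bash
python3 - <<'E'
from h import *
a=cv2.imread("pics/side0.png"); b=grab_frame("side"); cv2.imwrite("pics/s2f.png",b)
f=lambda i:cv2.resize(np.clip((i[215:275,295:350].astype(float)/255)**.4*255,0,255).astype(np.uint8),(400,436),interpolation=2)
A,B=f(a),f(b)
for P in([.4455,.09,.042],[.4455,.09,.061]):
    p=(proj("side",P)-[295,215])*400/55; cv2.circle(B,tuple(int(v) for v in p),3,(0,0,255),-1)
cv2.imwrite("pics/g3.png",np.hstack([A,B])); env.let_go(); print(env.state()["clock"])
E
```

```text
7.2083
```

View pics/g3.png

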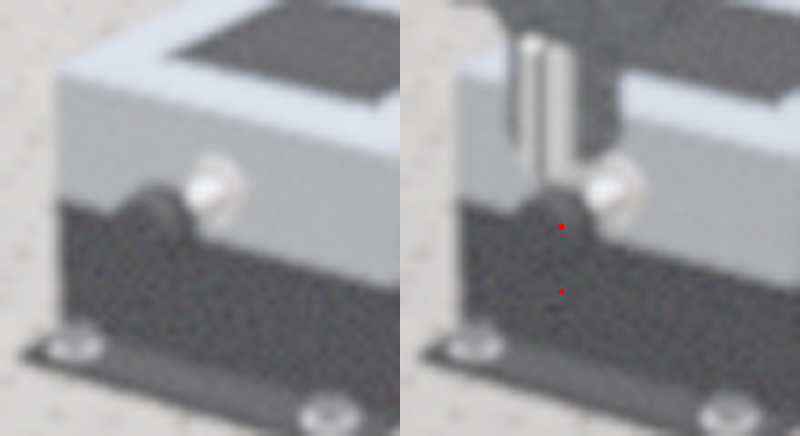

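```bash
python3 - <<'E'
from h import *
for z in(.1,.113,.12,.13,.14): print(z,proj("side",[.4455,.09,z]))
print(proj("side",[.275,-.561,.197]),proj("side",[.275,-.561,.21]),proj("side",[.275,-.561,.23]))
s=env.state(); print(s["joint_positions"],s["position"],inverse_kinematics([.4455,.09,.042],[180,0,23.1]))
a=cv2.imread("pics/side0.png")[180:400,480:620]
b=cv2.imread("pics/side1.png")[60:270,150:450]
cv2.imwrite("pics/g4.png",np.hstack([cv2.resize(a,(350,550)),cv2.resize(b,(430,550))]))
E
```

```text
0.1 [317.23193303 227.13158654]
0.113 [317.24011092 220.69951329]
0.12 [317.24471558 217.21194841]
0.13 [317.25154244 212.20042159]
0.14 [317.25866683 207.15446899]
[583.25063873 399.90588444] [586.79960686 386.80768314] [592.32135146 365.89664452]
[-2.71511265e+00  3.35177937e+01  1.13716244e+02 -3.72128348e-04
  3.27668366e+01  6.41852567e+01] [0.44549552 0.08999678 0.0419962 ] [-2.71481787e+00  3.35173245e+01  1.13716148e+02 -2.54444375e-14
  3.27665270e+01  6.41851821e+01]
```

View pics/g4.png

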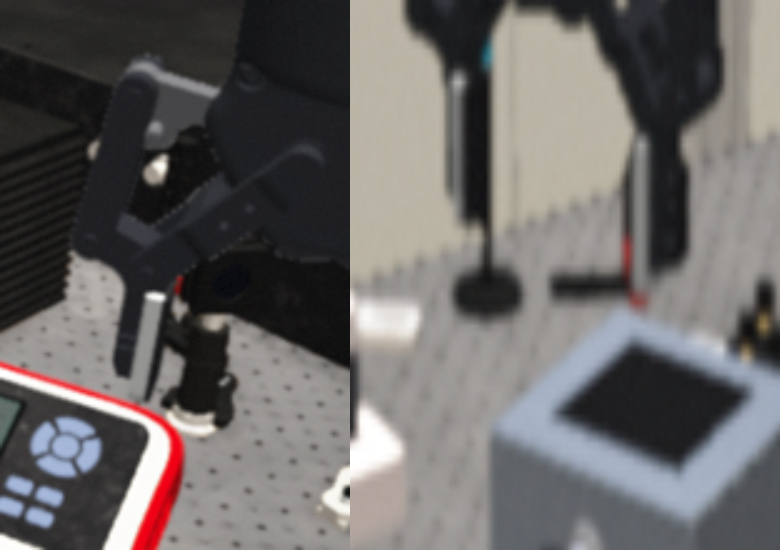

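The fingertips appear about 35 mm above where the reported TCP should project, both open (g4) and shut (g3). I'll quantify that before trusting z.

```bash
python3 - <<'E'
from h import *
from scipy.optimize import least_squares
obs=[((297.9,198),(.4455,.09,.1),23.1,1),((337.5,208.8),(.4455,.09,.1),23.1,-1),((536,340),(.275,-.561,.197),26.11,1)]
def P(o,d):
    px,c,y,s=o; M=R.from_euler("xyz",[180,0,y],degrees=True).as_matrix(); return np.array(c)+M@(np.array(d)+[0,-s*.0425,0])
for o in obs: print(o[0],proj("side",P(o,[0,0,-.013])),proj("side",P(o,[0,0,-.045])))
r=least_squares(lambda d:np.ravel([proj("side",P(o,d))-o[0] for o in obs]),[0,0,-.03]); print(r.x,r.fun)
r=least_squares(lambda d:np.ravel([proj("side",P(o,d))-o[0] for o in obs[:2]]),[0,0,-.03]); print(r.x,r.fun)
E
```

```text
(297.9, 198) [298.92827054 216.42519114] [298.75097201 200.63503776]
(337.5, 208.8) [336.33594197 225.16162309] [336.57802155 208.78656539]
(536, 340) [534.23649932 372.62547516] [541.11016344 339.19944342]
[ 0.00224416 -0.00353747 -0.0431856 ] [ 0.04241146  2.91036205 -1.92365978  0.23868623  0.80081921 -1.31960078]
[-0.04464871  0.02986882 -0.06546804] [-0.24244891  1.13617913  0.23316051 -1.08603964]
```

Both poses agree: the fingers end about 32 mm short of the reported TCP. I'll lower in force-checked steps and re-grip, so the grip width confirms it.

```bash
python3 - <<'E'
from h import *
k=np.array([.4455,.090,0]); f0=force(8)
for z in(.033,.025,.017,.011):
    env.move_l(k+[0,0,z],vel=.1); F=cf(force(4)-f0); print(z,F)
    if abs(F).max()>4: break
env.grasp(20); env.wait(.15); s=env.state(); print("grip",cf(force(10)-f0),s["gripper_width"]*85,s["position"],s["clock"])
cv2.imwrite("pics/g5.png",cv2.resize(grab_frame("side")[190:290,260:400],(560,400),interpolation=2))
E
```

```text
0.033 [ 0.09462231 -0.14912949 -0.11647738]
0.025 [ 0.19684426 -0.09275663 -0.01029621]
0.017 [ 0.14670821 -0.39982102 -0.00538407]
0.011 [-0.36278321  0.10511557 -0.17242637]
grip [ 3.9103892  12.32149194  4.03267598] 20.481953496917164 [0.44426101 0.0923289  0.01132279] 9.3583
```

View pics/g5.png

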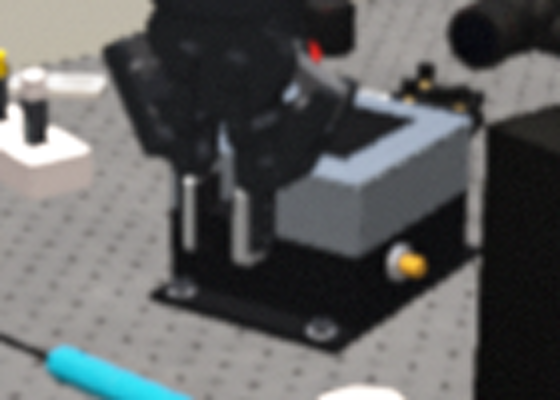

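Knob is gripped (20.5 mm), so the 32 mm offset is confirmed. Next I null the side force, then follow the arc with radial compliance.

```bash
python3 - <<'E'
from h import *
import json
f0=np.zeros(3)
p=np.array([.4455,.090,.011]); g=np.array([.0001,.0002,.0002])
for i in range(4):
    F=cf(force(5)); 
    if abs(F).max()<1.5: break
    d=np.clip(F*g,-.0025,.0025); p=p+U*d[0]+V*d[1]+[0,0,d[2]]; env.move_l(p,vel=.05); env.wait(.05); print(i,F,p)
print("nulled",cf(force(6)),env.state()["position"])
P0=p.copy(); off=np.zeros(2) # radial, y
def knob(t): c,s=np.cos(t),np.sin(t); return np.array([-.145*c+.016*s,.145*s+.016*c])
def tgt(t):
    q=knob(t); r=q/np.linalg.norm(q); d=q-knob(0)+r*off[0]; return P0+U*d[0]+V*off[1]+[0,0,d[1]]
for t in np.arange(.1,1.41,.1):
    env.move_l(tgt(t),vel=.12); F=cf(force(2,.01)); q=knob(t)/np.linalg.norm(knob(0)); Fr=F[0]*q[0]+F[2]*q[1]; Ft=F[0]*q[1]-F[2]*q[0]
    off+=np.clip(np.array([Fr,F[1]])*.00015,-.001,.001); print(round(t,1),"Fr %.1f Fy %.1f Ft %.1f"%(Fr,F[1],Ft),off*1e3)
    if abs(F).max()>25: break
s=env.state(); print(s["clock"],s["position"],s["gripper_width"]*85)
json.dump(dict(P0=P0.tolist(),off=off.tolist(),t=float(t)),open("arc.json","w"))
E
```

```text
0 [ 4.27073394 12.26800405  4.6255642 ] [0.44493019 0.09242443 0.01192511]
1 [-0.95566583  1.32675246 -2.0164827 ] [0.44473818 0.09263101 0.01152182]
2 [-2.08921571  0.33383435 -0.72856047] [0.44451982 0.09261046 0.0113761 ]
3 [-2.86906827 -0.19712235  1.19890627] [0.44427138 0.09246163 0.01161589]
nulled [-1.5581878   0.2522117  -1.69879726] [0.44428662 0.0925367  0.01152234]
0.1 Fr 0.6 Fy 0.7 Ft -1.9 [0.08810079 0.10976557]
0.2 Fr -0.1 Fy 0.5 Ft -2.2 [0.07550005 0.18419257]
0.3 Fr -0.6 Fy -0.9 Ft -1.8 [-0.00969041  0.04584201]
0.4 Fr 0.2 Fy -2.1 Ft -1.7 [ 0.01912035 -0.26475224]
0.5 Fr -0.4 Fy -0.4 Ft -1.7 [-0.04269133 -0.31852473]
0.6 Fr 0.3 Fy -1.0 Ft -1.0 [-0.00247567 -0.47476797]
0.7 Fr -0.4 Fy -0.9 Ft -1.5 [-0.0572479 -0.6039854]
0.8 Fr 0.9 Fy -1.2 Ft -2.3 [ 0.08512996 -0.78881004]
0.9 Fr -0.6 Fy -0.8 Ft -0.8 [-0.00977095 -0.90183707]
1.0 Fr -0.6 Fy -1.0 Ft -0.7 [-0.10115534 -1.04968301]
1.1 Fr 1.1 Fy -1.2 Ft 0.0 [ 0.05914328 -1.22721753]
1.2 Fr 0.6 Fy -1.5 Ft -0.5 [ 0.14948412 -1.44675521]
1.3 Fr 0.7 Fy -0.0 Ft 0.1 [ 0.26004559 -1.45283995]
1.4 Fr -0.1 Fy -0.7 Ft 0.3 [ 0.24554175 -1.56362911]
15.2917 [0.56978531 0.14425362 0.14128979] 20.098694093936203
```

```bash
python3 - <<'E'
from h import *
import json
D=json.load(open("arc.json")); P0=np.array(D["P0"]); off=np.array(D["off"]); t=D["t"]
def knob(t): c,s=np.cos(t),np.sin(t); return np.array([-.145*c+.016*s,.145*s+.016*c])
def tgt(t):
    q=knob(t); r=q/np.linalg.norm(q); d=q-knob(0)+r*off[0]; return P0+U*d[0]+V*off[1]+[0,0,d[1]]
def meas(n):
    F=cf(force(n,.012)); q=knob(t)/np.linalg.norm(knob(0)); return F[0]*q[0]+F[2]*q[1],F[1],F[0]*q[1]-F[2]*q[0]
def adapt(m,g): off[:]+=np.clip(np.array(m[:2])*g,-.001,.001)
for t in(1.46,1.52,1.58,1.64): env.move_l(tgt(t),vel=.08); m=meas(3); adapt(m,.00015); print(round(t,2),np.round(m,1))
h=[m[2]]; log=[]
while t<2.15:
    t+=.0075; env.move_l(tgt(t),vel=.03); m=meas(4); base=np.mean(h[-14:]); log.append((round(t,3),*np.round(m,1)))
    if m[2]<base-1.2:
        m2=meas(8); log.append(("chk",*np.round(m2,1),round(base,2)))
        if m2[2]<base-1.5: break
    else: h.append(m[2])
    adapt(m,.00007)
env.wait(.3); m=meas(8); s=env.state(); print(*log[::4],sep="\n"); print(log[-6:],"base",base,m,t,s["clock"],s["position"],s["gripper_width"])
json.dump(dict(P0=P0.tolist(),off=off.tolist(),t=t,base=base),open("arc.json","w"))
E
```

```text
1.46 [-0.7 -2.  -0.1]
1.52 [ 0.3 -1.1  0.6]
1.58 [ 0.5 -1.   0.6]
1.64 [ 1.1 -1.1  0.7]
(1.647, np.float64(0.2), np.float64(0.4), np.float64(-0.0))
(1.678, np.float64(-0.6), np.float64(0.8), np.float64(0.9))
(1.708, np.float64(0.4), np.float64(-1.1), np.float64(0.8))
(1.738, np.float64(0.5), np.float64(-0.6), np.float64(0.6))
(1.768, np.float64(-0.0), np.float64(-0.4), np.float64(0.5))
(1.798, np.float64(-0.1), np.float64(0.1), np.float64(0.9))
(1.828, np.float64(0.0), np.float64(0.1), np.float64(0.5))
(1.858, np.float64(0.4), np.float64(-0.6), np.float64(0.8))
(1.888, np.float64(0.4), np.float64(0.4), np.float64(1.0))
(1.918, np.float64(-0.7), np.float64(0.4), np.float64(0.9))
(1.948, np.float64(0.2), np.float64(-0.3), np.float64(1.0))
(1.978, np.float64(0.5), np.float64(-0.5), np.float64(0.8))
(2.008, np.float64(0.4), np.float64(-0.4), np.float64(-0.1))
[(1.985, np.float64(0.6), np.float64(-0.4), np.float64(1.0)), (1.993, np.float64(-0.1), np.float64(-0.0), np.float64(0.9)), (2.0, np.float64(0.0), np.float64(-0.3), np.float64(0.6)), (2.008, np.float64(0.4), np.float64(-0.4), np.float64(-0.1)), (2.015, np.float64(0.7), np.float64(-0.2), np.float64(-0.6)), ('chk', np.float64(0.4), np.float64(-0.2), np.float64(-0.8), np.float64(0.85))] base 0.8458860287183352 (np.float64(0.32188971231961216), np.float64(0.07912690865629977), np.float64(-0.8741531986118245)) 2.0150000000000023 31.025 [0.64950711 0.17707008 0.12010658] 0.23841390689212974
```

The stop was felt at about 2.0 rad: the tangential force went from 0.9 to −0.9 N, and I held it 0.3 s. The two nulled grip points give chamber yaw 22.4°. Releasing and fetching the standard.

```bash
python3 - <<'E'
from h import *
env.let_go(); p=env.state()["position"]; env.move_l(p+[0,0,.08],vel=.25)
o=[180,0,92.3]; b=np.array([.465,.4225,0])
env.goto(b+[0,0,.09],o); print(env.state()["clock"])
cv2.imwrite("pics/top3.png",grab_frame("top")); cv2.imwrite("pics/side3.png",grab_frame("side"))
f0=force(6); env.move_l(b+[0,0,.03],vel=.2); env.move_l(b+[0,0,.008],vel=.06); F=force(3)-f0; print("down",F)
if abs(F).max()<5:
    env.grasp(40); s=env.state(); print("grip",force(5)-f0,s["gripper_width"]*85,s["position"],s["clock"])
t=cv2.imread("pics/top3.png"); c=cv2.resize(t[180:300,240:360],(600,600),interpolation=2); cv2.imwrite("pics/g6.png",c)
print(proj("top",[.5082,.1188,.045]))
E
```

```text
33.375
down [ 0.29409213  0.24202452 -0.31672411]
grip [-0.22919309 -0.00486197  0.8335525 ] 11.143230202852337 [0.4651459  0.42256605 0.00817184] 35.25
[309.14839995 247.91195569]
```

View pics/g6.png

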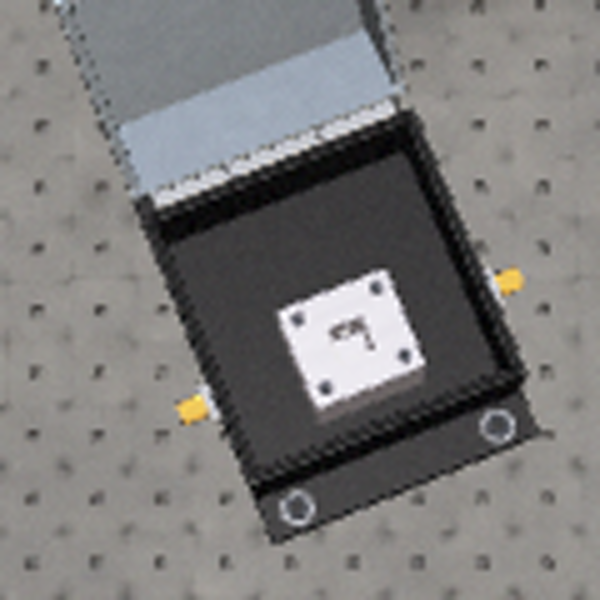

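The holder block centre is at about crop (351,338), i.e. px (310.2,247.7), and the lid rests open. The standard is gripped (11.1 mm reads low by the same amount as the knob did). Across the chamber I trust the grip line, along it the camera, with a force-guarded search along U.

```bash
cat > ins.py <<'E'
from h import *
psi=np.radians(22.4); U2=np.array([np.cos(psi),np.sin(psi),0]); V2=np.array([-U2[1],U2[0],0]); o=[180,0,22.4]
E
python3 - <<'E'
from ins import *
P0=np.array([.44427,.09246,0]); cam=onz("top",(310.15,247.6),.045); d=cam-P0; print("cam U,V",d@U2,d@V2)
h=P0+U2*(d@U2+.0008); print("hole",h)
env.move_l([.465,.4225,.10],vel=.25); s=env.state(); print("w",s["gripper_width"]*85)
c=h-U2*.002
env.goto(c+[0,0,.09],o); env.move_l(c+[0,0,.055],vel=.15); env.wait(.05); f0=force(8); print(env.state()["clock"])
cv2.imwrite("pics/s4.png",grab_frame("side"))
env.move_l(c+[0,0,.050],vel=.05); print("z.050",force(4)-f0)
for du in(0,.0007,-.0007,.0014,-.0014,.0021,-.0021,.0028,-.0028):
    q=c+U2*du
    if du: env.move_l(q+[0,0,.0475],vel=.05)
    env.move_l(q+[0,0,.0455],vel=.03); F=force(4)-f0; Fc=[F@U2,F@V2,F[2]]; print("du",du,np.round(Fc,1))
    if F[2]<3:
        env.move_l(q+[0,0,.0425],vel=.03); F=force(4)-f0; print(" deeper",np.round([F@U2,F@V2,F[2]],1))
        if F[2]<3: break
    if env.state()["clock"]>46: break
s=env.state(); print(s["clock"],s["position"],q, f0)
i=cv2.imread("pics/s4.png"); cv2.imwrite("pics/g7.png",cv2.resize(i[170:280,260:400],(700,550),interpolation=2))
E
```

```text
cam U,V 0.0689776990322183 -0.001975569700079353
hole [0.50878269 0.11905021 0.        ]
w 11.590571493177183
37.5917
z.050 [ 0.21176289  0.38591169 -0.53205523]
du 0 [ 0.3 -0.3 -0.4]
 deeper [-0.6  0.  -0.3]
38.6417 [0.50692091 0.11829686 0.04239837] [0.5069336  0.11828807 0.        ] [0.1700648  0.052005   0.04550251]
```

View pics/g7.png

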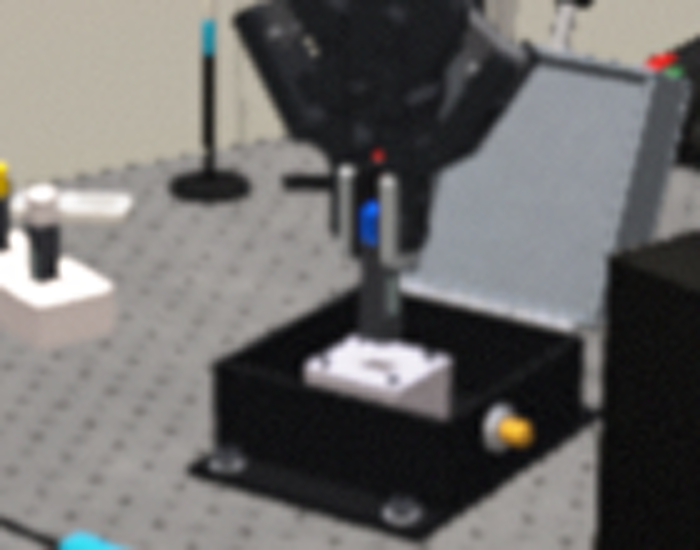

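The standard hangs upright over the hole and no force is felt nominally 4.5 mm below the rim. Pushing on under force control.

```bash
python3 - <<'E'
from ins import *
f0=np.array([.17,.05,.05]); q=np.array([.50693,.11829,0]); R_=.0425
while R_>.010 and env.state()["clock"]<50:
    R_-=.002 if R_>.024 else .001
    env.move_l(q+[0,0,R_],vel=.04); F=force(3,.015)-f0; u,v=F@U2,F@V2; z=env.state()["position"][2]; print("%.4f z%.4f  %.1f %.1f %.1f"%(R_,z,u,v,F[2]))
    if F[2]>14: break
    if R_>.030: q=q+np.clip(u*.0001,-.0004,.0004)*U2+np.clip(v*.0001,-.0004,.0004)*V2
s=env.state(); print(s["clock"],s["position"],s["gripper_width"]*85)
i=grab_frame("side"); cv2.imwrite("pics/s5.png",i); cv2.imwrite("pics/g8.png",cv2.resize(i[170:280,260:400],(700,550),interpolation=2))
E
```

```text
0.0405 z0.0404  -0.4 0.1 -0.5
0.0385 z0.0385  -0.5 0.4 -0.5
0.0365 z0.0364  -0.1 -0.6 -0.2
0.0345 z0.0344  -0.3 0.4 -0.8
0.0325 z0.0324  -0.7 -0.2 -0.5
0.0305 z0.0303  -1.4 0.1 -0.0
0.0285 z0.0282  -2.3 0.1 -1.6
0.0265 z0.0262  -2.5 0.0 -1.9
0.0245 z0.0243  -3.2 -0.3 -1.4
0.0225 z0.0223  -3.4 -0.2 -1.6
0.0215 z0.0214  -3.4 0.2 -2.2
0.0205 z0.0203  -3.2 -0.5 -2.8
0.0195 z0.0195  -3.9 0.0 -0.8
0.0185 z0.0184  -4.1 -0.4 -1.1
0.0175 z0.0173  -3.9 -0.8 -2.0
0.0165 z0.0171  -4.4 0.6 5.4
0.0155 z0.0170  -6.7 0.7 13.1
0.0145 z0.0169  -6.6 1.3 20.1
44.0417 [0.50701484 0.11825767 0.01691071] 11.460556174525692
```

View pics/g8.png

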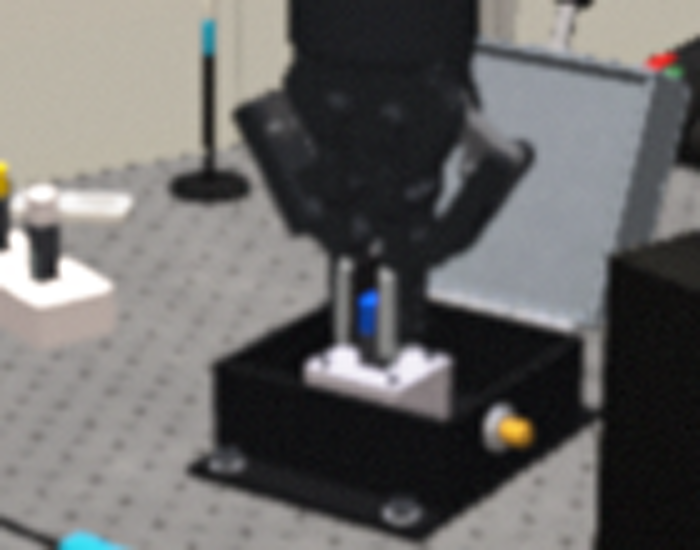

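Floor met at reported z 0.0170, exactly the height expected from rack floor to hole floor (+9 mm). Releasing, retreating and verifying.

```bash
python3 - <<'E'
from ins import *
p=env.state()["position"]; env.move_l([p[0],p[1],.0168],vel=.05); env.let_go(); env.move_l([p[0],p[1],.14],vel=.25); env.goto([.45,.35,.25],[180,0,22.4]); env.wait(.2)
t,s=grab_frame("top"),grab_frame("side"); cv2.imwrite("pics/t9.png",t); cv2.imwrite("pics/s9.png",s); print(env.state()["clock"],force(4))
def m(i,bx): 
    c=blob(cv2.inRange(cv2.cvtColor(i,cv2.COLOR_BGR2HSV),(100,150,50),(125,255,255)),bx); return c.reshape(-1,2).mean(0),cv2.boundingRect(c)
a,b=m(t,(285,225,335,265)),m(s,(320,200,350,250)); print(a,b,tri(a[0],b[0]))
for z in(.059,.073,.087): print(z,proj("side",[.5085,.119,z]))
A=cv2.resize(s[170:280,260:400],(440,346),interpolation=2); B=cv2.resize(t[170:310,230:370],(346,346),interpolation=2); cv2.imwrite("pics/g9.png",np.hstack([A,B]))
t0,s0=cv2.imread("pics/top0.png"),cv2.imread("pics/side0.png")
for n,bx in(("boxes",(370,270,470,320)),("driver",(262,310,372,352)),("yw",(155,255,215,285))):
    x0,y0,x1,y1=bx; print(n,cv2.absdiff(t,t0)[y0:y1,x0:x1].mean())
E
```

```text
47.0167 [-0.34198005 -0.29586519 -0.45038347]
(array([309.56521739, 245.47826087]), (306, 241, 8, 9)) (array([335.03571429, 232.03571429]), (331, 228, 10, 9)) (array([0.50767486, 0.11825639, 0.06756514]), np.float64(0.0015372229043765214))
0.059 [335.48002666 235.71787238]
0.073 [335.5730864  229.26847663]
0.087 [335.66663008 222.75901171]
boxes 5.3176
driver 5.91002886002886
yw 2.962037037037037
```

View pics/g9.png

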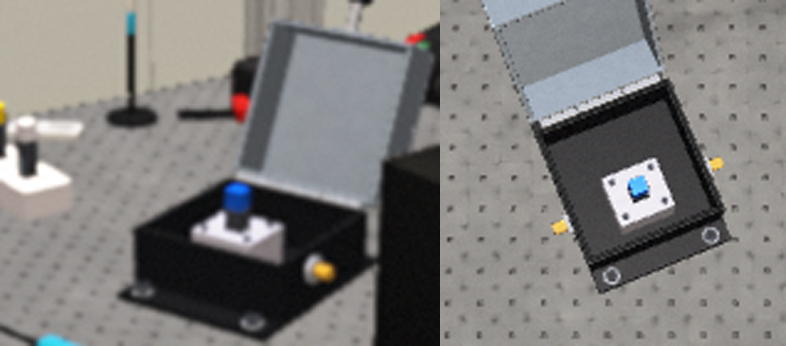

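The standard is upright in the hole: the cap centre rose about 10 mm against 9 expected. The lid is leaning open and the robot is clear, so I'm handing in.

```bash
python3 -c "
from rig import *
ticket.close_job(); print(env.state()['clock'])"
```

```text
the job is handed in; nothing more can be done
the job is handed in; nothing more can be done
```

The job is handed in at about 47 s of the 58 s allowed. The lid is open on its stop and the blue standard is in the cell holder. `close_job` gives no verdict, so this rests on my own checks.

**What I did**
- **Lid:** I opened it by the knob along its arc and felt the stop at about 2.0 rad, where the push along the arc went from +0.9 to −0.9 N. That is roughly 10 N on the stop by the leverage you gave. I held it there for 0.3 s before letting go.
- **Standard:** I took the blue one from the rack and pressed it in until it met the floor of the hole. The gripper height there was exactly what the geometry predicts, and the peak push was about 20 N.

**Last checks**
- **Standard:** It stands upright. Its cap centre is 10 mm higher than it was in the rack, against 9 mm expected.
- **Lid:** The last pictures show it leaning back open. I did not measure its force on the stop after release.
- **Other objects:** I compared before and after pictures only for the boxes, driver and yellow and white standards. The differences were small (3 to 6 grey levels) but not zero. I took them as noise or shading and did not measure positions.

**What failed or disagreed**
- **First grasp:** It closed on air above the knob. In the images the fingers end about 32 mm short of the reported TCP. I corrected for this and the next grip held.
- **Camera against grip:** The top camera placed the chamber about 2 mm off sideways compared with the grip, and its yaw at 23.1° instead of 22.4°. I used the grip values.
- **Gripper width:** It reads about 1.5 mm too small on parts of known size.

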